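# Reseat the processor and start the board test

### The job

With the fingertips, gently press the processor (the large square metal-lidded chip on the circuit board) down on its springs as far as it goes, hold it down for a full second and let it rise again; then press the start button (the broad one at the end of the row on the test box) fully down, and withdraw. Leave the other two chips and the two small buttons alone; pick up nothing, and do not shift the board or any of the things lying about.

Things in the scene. Friction and masses are not known exactly. Their poses are not given: they have to be found in the camera images.
- board: Loose green circuit board in a black carrier, 200 (x) x 150 (y) x 10 mm, about 0.6 kg, lying flat on the work surface; may be turned any way. Origin: centre of its underside; z up. The three chips sit in black socket frames (15 mm above the work surface) and have plain aluminium lids whose tops stand 22 mm above the work surface. A blower is mounted on it as well.
- cpu_top (a point): Processor: the largest chip, square aluminium lid 36 x 36 mm, in a 46 mm square black frame. Point: centre of the lid's top face (moves with the lid); x and y along its edges. In the board frame it lies at x -45, y +26 mm, 22 mm up.
- cpu (a joint): How far the processor's lid is pressed down: 0 up, 0.004 m at its stop. Its spring needs about 1 N to start and 5 N at the stop; it rises by itself. The lid's top at the stop is still 3 mm above its frame. Pressing the board or lid with more than 20 N is not gentle.
- chip_small_top (a point): Small square chip to be left alone, 22 x 22 mm aluminium lid: centre of its top, 22 mm above the work surface; in the board frame x +48, y +42 mm.
- chip_small (a joint): How far the small chip is pressed down (0 to 0.004 m; same spring): leave at 0.
- chip_long_top (a point): Oblong chip to be left alone, 46 x 18 mm aluminium lid: centre of its top, 22 mm above the work surface; in the board frame x -45, y -50 mm.
- chip_long (a joint): How far the oblong chip is pressed down (0 to 0.004 m; same spring): leave at 0.
- blower_top (a point): Round black blower (not part of the job) fixed on the board, 52 mm across: centre of its top, 20 mm above the work surface.
- test_box: Fixed grey test box, 75 (x) x 170 (y) x 45 mm high. Origin: centre of its underside. Three grey push buttons stand in a row along its y on top, 55 mm apart, in black housings.
- start_top (a point): Start button: the broad one, 30 mm across, at the +y end of the row (box frame x 0, y +55 mm). Point: centre of its top face (67 mm above the work surface when up).
- start (a joint): How far the start button is pressed: 0 up, 0.006 m fully down at about 5 N; springs back by itself.
- mode_top (a point): Small middle button, 16 mm across, to be left alone: centre of its top.
- mode (a joint): How far the small middle button is pressed (0 to 0.006 m): leave at 0.
- stop_top (a point): Small button, 16 mm across, at the other (-y) end, to be left alone: centre of its top.
- stop (a joint): How far the small end button is pressed (0 to 0.006 m): leave at 0.
- heatsink: Loose finned aluminium heat sink, 22 x 22 x 14 mm, standing on the board between the processor and the small chip. Origin: centre of its underside.
- spool: Loose steel-coloured spool, 48 mm across, 33 mm high, standing. Origin: centre of its underside.
- pen_jar: Loose clear jar of pens, 62 mm across, about 120 mm high with the pens. Origin: centre of its underside.
- screwdriver: Loose screwdriver, 160 mm long, lying along its x. Origin on its length, at the underside.
- flux_bottle: Loose white bottle, 34 mm across, 70 mm high. Origin: centre of its underside.
- parts_tray: Loose clear two-part tray, 100 x 70 x 25 mm. Origin: centre of its underside.
- drive: Loose flat aluminium drive, 100 x 70 x 10 mm. Origin: centre of its underside.

How it is judged (in metres and radians):
On the way, in this order (a step that is already met when the one before it is completed fails the run):
1. the processor is pressed down and held (value of joint cpu above 0.003 m), for 0.7 s.
2. the processor has risen again (value of joint cpu below 0.0008 m), for 0.1 s.
3. the start button is pressed (value of joint start above 0.0045 m), for 0.05 s.
At the end, for the whole second after the job is handed in: Processor and start button are up again (within 0.8 and 1 mm) after having been pressed in that order (processor at least 3 mm for 0.7 s, button at least 4.5 mm); other chips and buttons up; board at rest, flat and within 8 mm of where it was; every bystander within 12 mm of where it was (value of joint cpu below 0.0008 m and value of joint each of start, chip_small, chip_long, mode, stop below 0.001 m and distance of board from where it was at the start of the episode below 0.008 m and distance of blower_top from where it was at the start of the episode below 0.01 m and angle between board's own z axis and vertical below 0.05 rad and linear speed of board below 0.01 m/s and distance of each of spool, pen_jar, screwdriver, flux_bottle, parts_tray, drive, heatsink from where it was at the start of the episode below 0.012 m); the robot touches nothing.
It fails at once if another chip or button is pressed (over 1 mm, 1.5 mm) (value of joint any of chip_small, chip_long above 0.001 m or value of joint any of mode, stop above 0.0015 m).
It fails at once if the board or processor is pressed with more than 20 N (contact force between any of the fingers, the arm and board above 20 N).
It fails at once if the test box is hit with more than 25 N (contact force between any of the fingers, the arm and test_box above 25 N).
It fails at once if the board is shifted by more than 8 mm, turned, lifted or tipped (distance of board from where it was at the start of the episode above 0.008 m or distance of blower_top from where it was at the start of the episode above 0.01 m or angle between board's own z axis and vertical above 0.05 rad).
It fails at once if a bystander is moved by more than 12 mm or lifted (distance of any of spool, pen_jar, screwdriver, flux_bottle, parts_tray, drive, heatsink from where it was at the start of the episode above 0.012 m).
It also fails if it takes over 42 s, if anything falls off the work surface, if the arm or the gripper's body presses on something with over 40 N, if the wrist force passes 120 N, or if a joint passes its speed limit or range.

### The arm

A 6-joint arm with a two-finger parallel gripper is mounted at the origin on the work surface. World frame = base frame: x ahead of the robot, y to its left, z up, the work surface at z = 0. Lengths are in m, angles in degrees, forces in N, time in s.
With the tool pointing down it reaches from about 0.35 to 0.95 m from the base axis. Payload 17.4 kg.
Tool frame: the origin (TCP) lies between the finger pads; the fingertips stand 17 mm ahead of it and the grasp point (between the pads) lies 2 mm behind it; z points along the fingers, y is the direction in which the jaws open and shut (so a half turn about z gives the same grasp; the last joint's range is limited). The gripper opens to 93 mm and grips with 3 to 60 N. Pads are 15 mm wide; open, the fingers measure 128 mm over their backs; the gripper's body (75 mm by 188 mm) begins 65 mm behind the grasp point.
Start: joints at [-70.176, 6.646, 82.598, -0, 90.757, -2.166], TCP at [0.253, -0.626, 0.236] pointing down, gripper open.
Joint ranges: [-162.19, 162.19], [-47.58, 125.68], [4.15, 143.07], [-65.23, 245.23], [0.69, 171.88], [-170.13, 170.13]. Speed limits (degrees/s): [108.29, 108.29, 127.2, 180, 180, 180].

### API

Orientations are given as [roll, pitch, yaw] about the fixed x, y, z axes, in that order (R = Rz(yaw) Ry(pitch) Rx(roll)).
In Python, from rig import manip, imaging gives the robot as it stands. The module is installed in compiled form; this text tells all that it offers.
- The arm moves only by the tool carry_out, never from a script. Its argument "deltas" is a list of rows, each an object with "twist": the turn, a rotation vector about the tool's x, y, z in rad, a list of three; "dp": the shift along the tool's x, y, z in mm, a list of three; "fingers": the gripper's target within -1 to 1 (shut at 1, half-way at 0, fully open at -1). A call has exactly 8 rows; each row is the pose to reach, as a shift and turn from the pose commanded when the call began, along the tool's axes at that moment; what a row does not reach only later rows make up. A row lasts 1/12 s, in which the tool goes at most 41.7 mm and 7.16 degrees, less where a joint would pass 70% of its speed; a pose out of reach is approached as far as the arm can. A call with a gripper value outside its range is refused whole. The fingers move at their own pace and stop on an object; "squeeze" is the grip in N (left out, the last holds). Time passes only in rows, so rows that repeat a pose let the fingers close, or fill a call up. It gives the time, the measured TCP pose, the force and the opening at its end, in the units of the state.
- manip.sense(): the state, without advancing time (a new reading comes with each control period).
- imaging.camera(name): name is "scene" or "top" or "wrist"; returns a dict with "color" (384x512x3 uint8, red, green, blue), "camera_matrix" (3x3 intrinsics, pixels), "R" (3x3) and "t" (3): a world point X has camera coordinates R X + t. Camera axes: x right, y down, z forward; pixel columns grow to the right and rows downward; lengths in m; the calibration is good to about 2 mm. A picture is of the moment at which its call begins. There is no depth.
- manip.job_done(): hands the job in, once; it reports no verdict.
The state is a dict: "time_s": time; "joint_pos": joint angles; "qd": joint speeds; "joint_efforts": joint torques, N m; "eef_pos": TCP position; "ee_rot": TCP orientation; "wrist_force": force on the tool from outside, world axes, zero at the start; "torque": the same for the moment, N m; "finger_gap": finger opening in m.
Only numpy, scipy, OpenCV 4.12 (cv2) and the standard library are available. Lean on these libraries where they do the work, as an engineer would, in place of code of your own. Each camera call takes 0.05 s, during which the arm holds its last target.

## Working session

There is one attempt and no reset: what is moved stays moved. The work goes in short steps, Python scripts to look and compute and a tool call to move; the robot and the scene stay as the last step left them, time stands still between calls to the robot, and variables do not carry over. Pictures are saved under pics/ and viewed, and the job is handed in when it is done.

Besides the shell and the picture viewer there is one more tool, called after ">>>" as name([rows], argument=value, ...), one row to a line, values as JSON. carry_out: Moves the arm, as the interface text tells. Its arguments: {"type":"object","properties":{"deltas":{"type":"array"},"squeeze":{"type":"number"}},"required":["deltas"]}

```bash
mkdir -p pics; python3 - <<'E'
from rig import manip, imaging
import cv2,pickle
s=manip.sense();print(s)
d={}
for n in("scene","top","wrist"):
    c=imaging.camera(n);d[n]=c
    cv2.imwrite(f"pics/{n}0.png",c["color"][:,:,::-1])
    print(n,c["camera_matrix"],c["R"],c["t"])
pickle.dump(d,open("d0.pkl","wb"))
E
```

```text
{'time_s': 0.0, 'joint_pos': array([-7.01747375e+01,  6.67501815e+00,  8.26359254e+01, -3.18719140e-04,
        9.07563502e+01, -2.16557283e+00]), 'qd': array([ 0.04584487,  0.03260862, -0.14501348, -0.01656319, -0.00311884,
        0.00909444]), 'joint_efforts': array([ 2.78203181e-03, -7.21277618e+01, -6.22603583e+01,  7.81124923e-02,
        2.39296805e-02, -6.86131762e-05]), 'eef_pos': array([ 0.25268916, -0.62571867,  0.23489271]), 'ee_rot': array([-1.79932742e+02, -2.22438660e-03,  2.19908300e+01]), 'wrist_force': array([-0.30963384,  0.3523636 , -0.20019227]), 'torque': array([ 0.02799941,  0.01742407, -0.03228125]), 'finger_gap': 0.09301307706174215}
scene [[414.10906836   0.         255.87499651]
 [  0.         414.10906836 197.5755364 ]
 [  0.           0.           1.        ]] [[-0.21191782  0.97728573 -0.00185575]
 [ 0.72022131  0.15489105 -0.67623223]
 [-0.66058467 -0.14464221 -0.73668618]] [ 0.12804115 -0.35015489  1.53791122]
top [[472.37879997   0.         256.50172174]
 [  0.         472.37879997 196.05671328]
 [  0.           0.           1.        ]] [[-0.02168787 -0.99975278  0.00490021]
 [-0.98162798  0.02036481 -0.18971502]
 [ 0.18956832 -0.0089247  -0.98182697]] [-0.02069269  0.59179455  1.42411278]
wrist [[282.86077948   0.         258.31127216]
 [  0.         282.86077948 192.50519651]
 [  0.           0.           1.        ]] [[ 3.75035206e-01 -9.27010536e-01 -2.45337168e-04]
 [-8.97580706e-01 -3.63195084e-01  2.49876383e-01]
 [-2.31727145e-01 -9.34922310e-02 -9.68277715e-01]] [-0.67460105 -0.02915927  0.39029908]
```

View pics/top0.png

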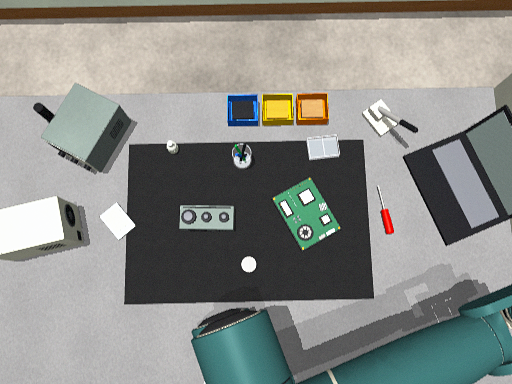

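View pics/scene0.png

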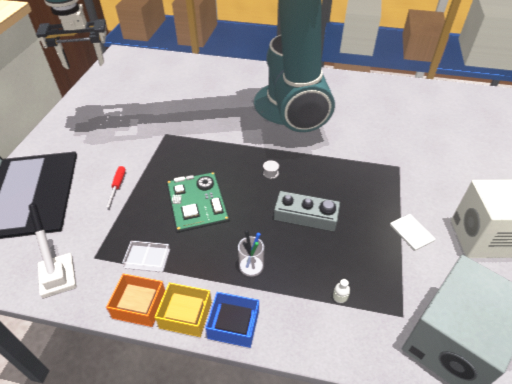

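The top view shows the board near (307,213), with the processor lid near (306,198). The test box is near (207,217), its broad button at the left end near (189,216). I'll zoom in to measure.

```bash
python3 - <<'E'
import cv2,pickle
d=pickle.load(open("d0.pkl","rb"))
im=d["top"]["color"][:,:,::-1]
a=cv2.resize(im[170:256,262:348],(600,600),interpolation=cv2.INTER_CUBIC)
cv2.imwrite("pics/z1.png",a)
cv2.imwrite("pics/z2.png",cv2.resize(im[195:240,170:245],(800,480),interpolation=cv2.INTER_CUBIC))
im=d["scene"]["color"][:,:,::-1]
cv2.imwrite("pics/z3.png",cv2.resize(im[165:240,155:350],None,fx=4,fy=4,interpolation=cv2.INTER_CUBIC))
E
```

```text
(no output)
```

View pics/z1.png

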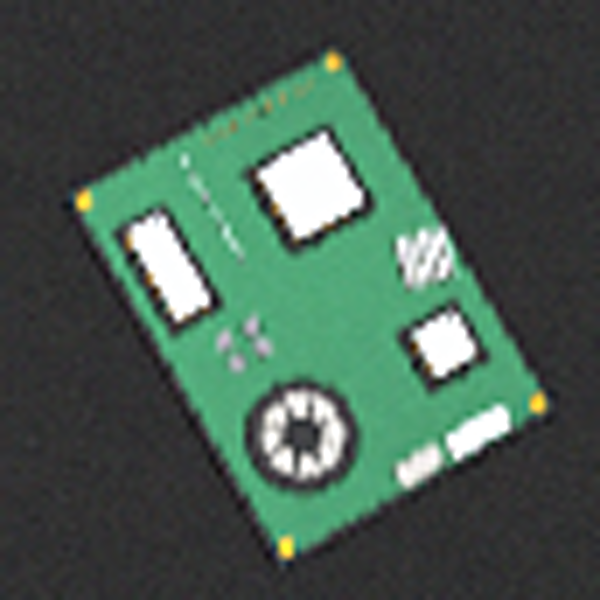

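View pics/z2.png

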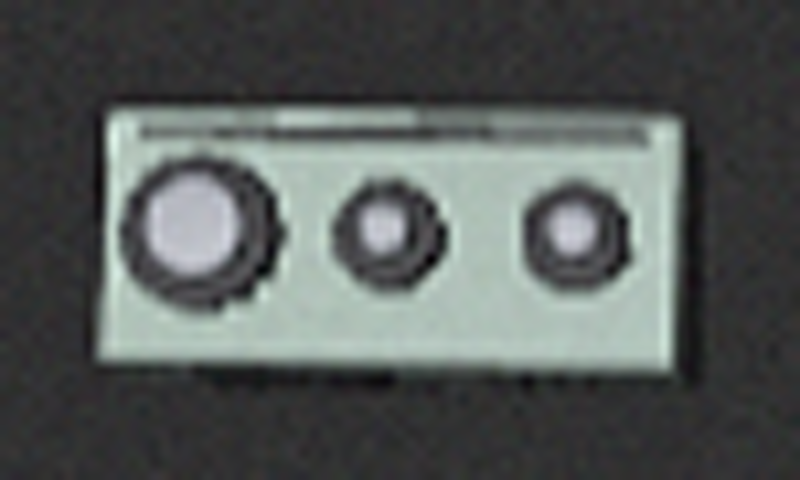

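View pics/z3.png

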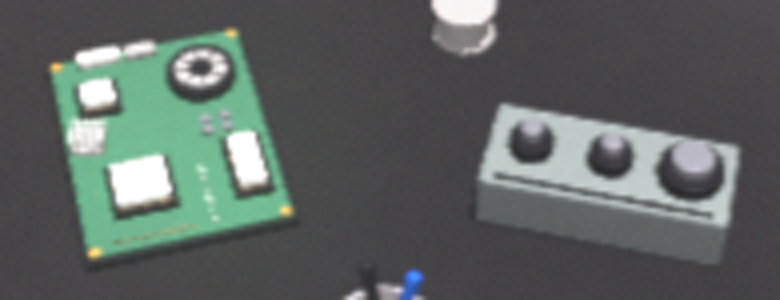

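```bash
cat > h.py <<'E'
import numpy as np,cv2,pickle
def ray(c,uv):
    K,R,t=c["camera_matrix"],np.array(c["R"]),np.array(c["t"])
    return -R.T@t, R.T@np.linalg.inv(K)@np.array([uv[0],uv[1],1.])
def onz(c,uv,z):
    o,d=ray(c,uv); return o+d*(z-o[2])/d[2]
def tri(c1,u1,c2,u2):
    o1,d1=ray(c1,u1);o2,d2=ray(c2,u2)
    s=np.linalg.lstsq(np.c_[d1,-d2],o2-o1,rcond=None)[0]
    a,b=o1+d1*s[0],o2+d2*s[1]; return (a+b)/2,np.linalg.norm(a-b)
def blobs(mask,box,lo=2):
    x0,y0,x1,y1=box
    m=np.zeros(mask.shape,np.uint8);m[y0:y1,x0:x1]=mask[y0:y1,x0:x1]
    n,l,s,c=cv2.connectedComponentsWithStats(m,connectivity=4)
    return [(s[i,4],c[i].round(2).tolist()) for i in range(1,n) if s[i,4]>=lo]
E
python3 - <<'E'
from h import *
d=pickle.load(open("d0.pkl","rb"))
B={"top":(262,170,348,256),"scene":(160,165,235,235)}
T={"top":(170,195,245,240),"scene":(270,185,350,235)}
for n in("top","scene"):
    c=d[n];im=c["color"].astype(int);hsv=cv2.cvtColor(c["color"],cv2.COLOR_RGB2HSV)
    print(n,"white lids")
    for a,p in blobs((im.min(2)>205).astype(np.uint8),B[n],8): print(a,p,onz(c,p,.022).round(4))
    print("yellow")
    for a,p in blobs(((abs(hsv[...,0].astype(int)-24)<9)&(hsv[...,1]>130)&(hsv[...,2]>140)).astype(np.uint8),B[n],2): print(a,p,onz(c,p,.010).round(4))
    print("btn (bluish grey)")
    m=(im[...,2]>im[...,1]+3)&(im[...,2]>(125 if n=="top" else 120))
    for a,p in blobs(m.astype(np.uint8),T[n],5): print(a,p,onz(c,p,.067).round(4))
E
```

```text
top white lids
126 [306.2, 196.18] [ 0.5942 -0.1931  0.022 ]
80 [285.76, 207.75] [ 0.5579 -0.1262  0.022 ]
25 [321.76, 205.76] [ 0.562  -0.2416  0.022 ]
47 [325.32, 218.83] [ 0.5196 -0.2509  0.022 ]
21 [308.62, 231.62] [ 0.4799 -0.196   0.022 ]
34 [330.09, 231.38] [ 0.4792 -0.264   0.022 ]
19 [321.68, 236.32] [ 0.4641 -0.2367  0.022 ]
yellow
4 [309.5, 178.5] [ 0.6549 -0.2077  0.01  ]
5 [273.6, 198.2] [ 0.592  -0.0888  0.01  ]
5 [338.6, 227.2] [ 0.4934 -0.2939  0.01  ]
6 [302.5, 248.0] [ 0.4296 -0.1758  0.01  ]
btn (bluish grey)
66 [187.61, 215.68] [0.532  0.1807 0.067 ]
17 [205.41, 215.88] [0.5302 0.1258 0.067 ]
18 [223.33, 216.0] [0.5287 0.0706 0.067 ]
scene white lids
14 [189.14, 176.79] [ 0.4705 -0.2342  0.022 ]
33 [179.03, 178.55] [ 0.484  -0.2614  0.022 ]
17 [203.41, 184.18] [ 0.4912 -0.1831  0.022 ]
48 [178.85, 187.67] [ 0.5201 -0.2493  0.022 ]
54 [176.13, 198.15] [ 0.5614 -0.2429  0.022 ]
89 [216.22, 203.93] [ 0.5586 -0.1246  0.022 ]
143 [189.68, 209.58] [ 0.5945 -0.1912  0.022 ]
yellow
2 [168.5, 181.0] [ 0.4895 -0.2947  0.01  ]
2 [177.5, 228.0] [ 0.6552 -0.2073  0.01  ]
btn (bluish grey)
21 [287.62, 196.43] [0.5292 0.0724 0.067 ]
23 [307.83, 200.04] [0.5308 0.1279 0.067 ]
81 [328.1, 203.84] [0.5331 0.1828 0.067 ]
```

>>> carry_out([
  {"twist": [0,0,-0.01],"dp": [15,-9,0],"fingers": 1},
  {"twist": [0,0,-0.03],"dp": [45,-26,0],"fingers": 1},
  {"twist": [0,0,-0.05],"dp": [80,-46,0],"fingers": 1},
  {"twist": [0,0,-0.07],"dp": [115,-66,0],"fingers": 1},
  {"twist": [0,0,-0.09],"dp": [150,-86,0],"fingers": 1},
  {"twist": [0,0,-0.11],"dp": [185,-106,0],"fingers": 1},
  {"twist": [0,0,-0.11],"dp": [215,-123,0],"fingers": 1},
  {"twist": [0,0,-0.11],"dp": [230,-132,0],"fingers": 1},
], squeeze=10)

```text
time_s: 0.82
eef_pos: [0.4186, -0.4138, 0.2358]
ee_rot: [180.0, -0.0, 28.4]
wrist_force: [-0.5, 0.1, -0.2]
finger_gap: 0.0443
```

```bash
cat >> h.py <<'E'
from scipy.spatial.transform import Rotation as Ro
def goto(p):
    from rig import manip
    s=manip.sense();R=Ro.from_euler("xyz",s["ee_rot"],degrees=True)
    print(s["time_s"],s["eef_pos"].round(4),s["ee_rot"].round(2),"F",s["wrist_force"].round(2),"gap",round(s["finger_gap"],4))
    print("tool dp mm",(R.inv().apply(np.array(p)-s["eef_pos"])*1000).round(1))
E
python3 -c "
from h import *
goto([.594,-.192,.15])"
```

```text
0.8167 [ 0.4186 -0.4138  0.2358] [ 1.800e+02 -5.000e-02  2.845e+01] F [-0.53  0.08 -0.18] gap 0.0443
tool dp mm [ 259.8 -111.5   86. ]
```

>>> carry_out([
  {"twist": [0,0,0],"dp": [20,-9,0],"fingers": 1},
  {"twist": [0,0,0],"dp": [55,-24,15],"fingers": 1},
  {"twist": [0,0,0],"dp": [90,-39,30],"fingers": 1},
  {"twist": [0,0,0],"dp": [125,-54,45],"fingers": 1},
  {"twist": [0,0,0],"dp": [160,-69,60],"fingers": 1},
  {"twist": [0,0,0],"dp": [195,-84,70],"fingers": 1},
  {"twist": [0,0,0],"dp": [230,-99,80],"fingers": 1},
  {"twist": [0,0,0],"dp": [255,-110,86],"fingers": 1},
])

```text
time_s: 1.48
eef_pos: [0.5899, -0.1962, 0.1483]
ee_rot: [-179.9, 0.0, 28.4]
wrist_force: [-0.5, -0.2, -0.4]
finger_gap: 0.0006
```

```bash
python3 - <<'E'
from h import *
from rig import imaging
for n in("wrist","scene"):
    c=imaging.camera(n); cv2.imwrite(f"pics/{n}1.png",c["color"][:,:,::-1])
    for p in([.594,-.192,.022],[.594,-.192,.15-.017]):
        q=c["camera_matrix"]@(c["R"]@np.array(p)+c["t"]);print(n,(q[:2]/q[2]).round(1))
goto([.594,-.192,.06])
E
```

```text
wrist [256.7 185.5]
wrist [255.6 225.9]
scene [189.5 209.4]
scene [184.4 181.4]
1.5833 [ 0.5901 -0.1956  0.1479] [-1.7987e+02  5.0000e-02  2.8520e+01] F [-0.38 -1.3  -0.29] gap 0.0004
tool dp mm [ 5.2 -1.1 87.9]
```

View pics/wrist1.png

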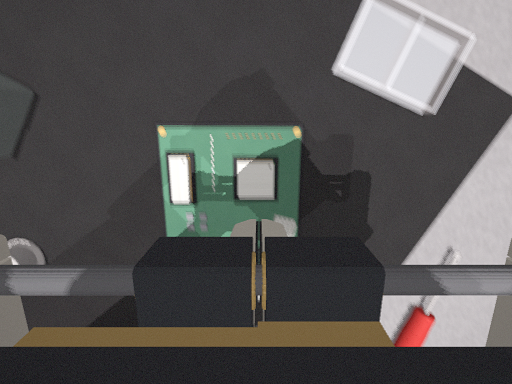

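View pics/scene1.png

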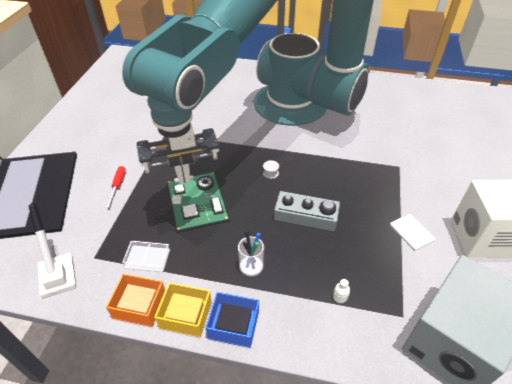

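The fingers are shut over the board. The wrist view puts the lid at about (256,179), against a prediction of (257,185). That picture was taken while the arm was still settling, so I'll measure again at rest.

```bash
python3 - <<'E'
from h import *
from rig import imaging
c=imaging.camera("wrist"); im=c["color"]; cv2.imwrite("pics/w2.png",cv2.resize(im[120:330,140:380,::-1],None,fx=2.5,fy=2.5))
g=(im.min(2)>110).astype(np.uint8)
for a,p in blobs(g,(150,120,310,225),60): print(a,p,onz(c,p,.022).round(4))
q=c["camera_matrix"]@(c["R"]@np.array([.594,-.192,.022])+c["t"]);print((q[:2]/q[2]).round(1))
goto([.594,-.192,.06])
E
```

```text
3896 [213.73, 153.24] [ 0.6025 -0.1392  0.022 ]
908 [181.03, 182.07] [ 0.5612 -0.1232  0.022 ]
1302 [256.97, 182.27] [ 0.5973 -0.1899  0.022 ]
86 [247.5, 222.08] [ 0.5555 -0.2015  0.022 ]
150 [276.25, 222.12] [ 0.5697 -0.2276  0.022 ]
[257.2 186. ]
1.6333 [ 0.5894 -0.1973  0.1487] [-1.7993e+02  5.0000e-02  2.8480e+01] F [-0.26 -0.14  1.53] gap 0.0004
tool dp mm [ 6.7 -2.4 88.7]
```

View pics/w2.png

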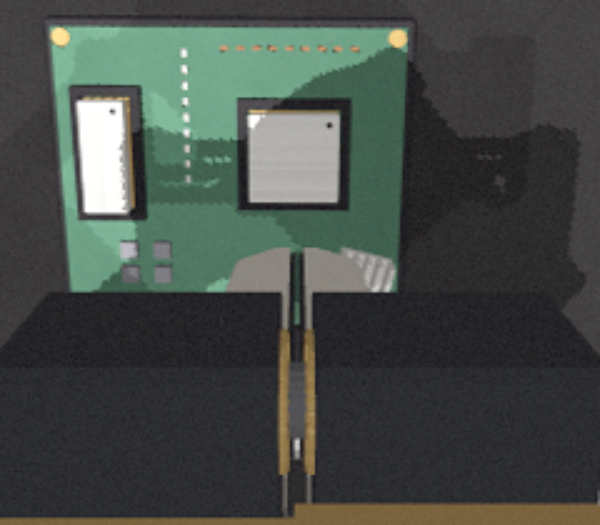

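>>> carry_out([
  {"twist": [0,0,0],"dp": [3,-1,8],"fingers": 1},
  {"twist": [0,0,0],"dp": [7,-2,25],"fingers": 1},
  {"twist": [0,0,0],"dp": [7,-2,45],"fingers": 1},
  {"twist": [0,0,0],"dp": [7,-2,62],"fingers": 1},
  {"twist": [0,0,0],"dp": [7,-2,76],"fingers": 1},
  {"twist": [0,0,0],"dp": [7,-2,85],"fingers": 1},
  {"twist": [0,0,0],"dp": [7,-2,90],"fingers": 1},
  {"twist": [0,0,0],"dp": [7,-2,90],"fingers": 1},
])

```text
time_s: 2.3
eef_pos: [0.5938, -0.1948, 0.0589]
ee_rot: [-180.0, 0.0, 28.3]
wrist_force: [-0.5, 1.2, 0.5]
finger_gap: 0.0009
```

```bash
python3 - <<'E'
from h import *
from rig import imaging
for i in range(4):
    c=imaging.camera("scene");goto([.595,-.1915,.039])
cv2.imwrite("pics/s3.png",cv2.resize(c["color"][130:250,130:250,::-1],None,fx=5,fy=5,interpolation=cv2.INTER_CUBIC))
E
```

```text
2.35 [ 0.5942 -0.1948  0.0598] [180.    -0.    28.27] F [ 0.    0.21 -0.57] gap 0.0004
tool dp mm [ 2.3 -2.5 20.8]
2.4 [ 0.5944 -0.1949  0.0604] [ 1.7996e+02 -3.0000e-02  2.8280e+01] F [-0.73 -0.44  0.72] gap 0.0009
tool dp mm [ 2.1 -2.7 21.4]
2.45 [ 0.5946 -0.1948  0.0607] [ 1.7994e+02 -5.0000e-02  2.8280e+01] F [-0.07  0.53 -0.01] gap 0.0004
tool dp mm [ 1.9 -2.8 21.7]
2.5 [ 0.5946 -0.1948  0.0607] [ 1.7994e+02 -5.0000e-02  2.8290e+01] F [ 0.72  0.3  -0.39] gap 0.0003
tool dp mm [ 1.9 -2.8 21.7]
```

View pics/s3.png

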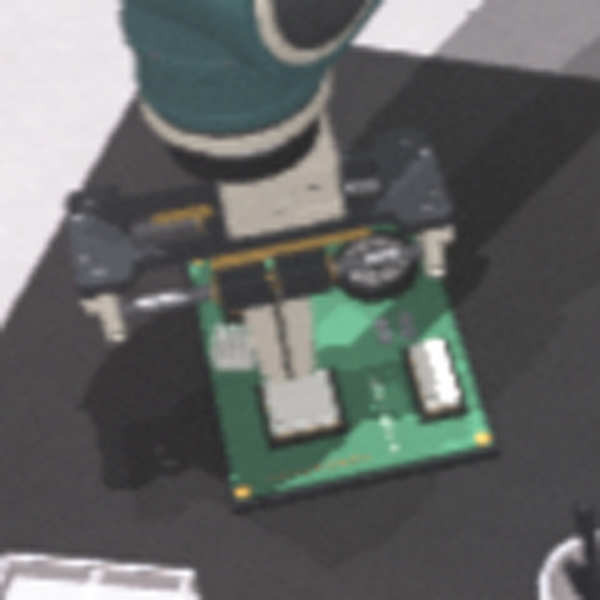

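The fingertips are above the lid and clear of the heat sink. Next I'll go down to about 1 mm above the lid.

>>> carry_out([
  {"twist": [0,0,0],"dp": [2,-3,5],"fingers": 1},
  {"twist": [0,0,0],"dp": [2,-3,11],"fingers": 1},
  {"twist": [0,0,0],"dp": [2,-3,16],"fingers": 1},
  {"twist": [0,0,0],"dp": [2,-3,19],"fingers": 1},
  {"twist": [0,0,0],"dp": [2,-3,20],"fingers": 1},
  {"twist": [0,0,0],"dp": [2,-3,20],"fingers": 1},
  {"twist": [0,0,0],"dp": [2,-3,20],"fingers": 1},
  {"twist": [0,0,0],"dp": [2,-3,20],"fingers": 1},
])

```text
time_s: 3.17
eef_pos: [0.5947, -0.1911, 0.0399]
ee_rot: [180.0, -0.0, 28.3]
wrist_force: [-0.3, 1.0, -0.7]
finger_gap: 0.0007
```

```bash
python3 - <<'E'
from h import *
from rig import imaging
for i in range(4):
    c=imaging.camera("scene");goto([.595,-.1915,.039])
cv2.imwrite("pics/s4.png",cv2.resize(c["color"][130:250,130:250,::-1],None,fx=5,fy=5,interpolation=cv2.INTER_CUBIC))
E
```

```text
3.2167 [ 0.5947 -0.1911  0.0399] [ 1.7998e+02 -1.0000e-02  2.8290e+01] F [ 1.05 -0.51 -0.21] gap 0.0003
tool dp mm [0.1 0.6 0.9]
3.2667 [ 0.5946 -0.1911  0.0399] [ 1.7999e+02 -1.0000e-02  2.8290e+01] F [-0.03  0.29  0.14] gap 0.0006
tool dp mm [0.1 0.5 0.9]
3.3167 [ 0.5946 -0.1911  0.0398] [ 1.7999e+02 -1.0000e-02  2.8290e+01] F [-0.32  0.02 -1.05] gap 0.0003
tool dp mm [0.1 0.6 0.8]
3.3667 [ 0.5946 -0.1911  0.0398] [ 1.7999e+02 -1.0000e-02  2.8290e+01] F [-0.1   0.26  0.07] gap 0.0006
tool dp mm [0.1 0.6 0.8]
```

View pics/s4.png

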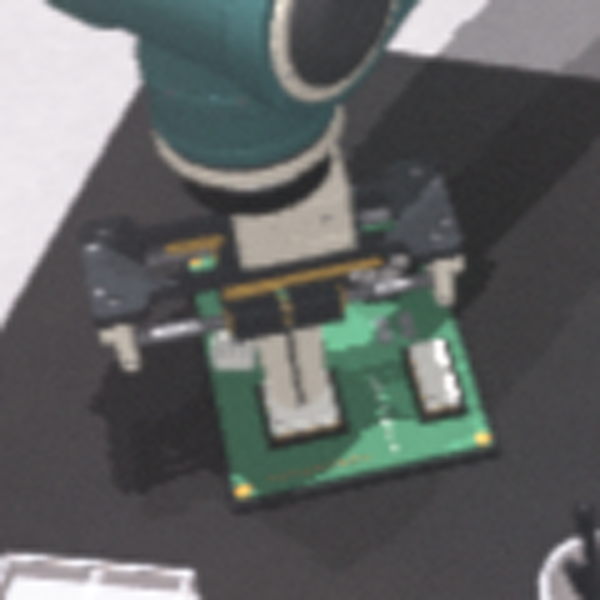

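The fingertips are centred on the lid and just above it, with force near 0. I'll press part way first.

>>> carry_out([
  {"twist": [0,0,0],"dp": [0,0,0.5],"fingers": 1},
  {"twist": [0,0,0],"dp": [0,0,1],"fingers": 1},
  {"twist": [0,0,0],"dp": [0,0,1.5],"fingers": 1},
  {"twist": [0,0,0],"dp": [0,0,2],"fingers": 1},
  {"twist": [0,0,0],"dp": [0,0,2.5],"fingers": 1},
  {"twist": [0,0,0],"dp": [0,0,3],"fingers": 1},
  {"twist": [0,0,0],"dp": [0,0,3],"fingers": 1},
  {"twist": [0,0,0],"dp": [0,0,3],"fingers": 1},
])

```text
time_s: 4.03
eef_pos: [0.5946, -0.191, 0.0368]
ee_rot: [180.0, -0.0, 28.3]
wrist_force: [-0.8, 0.5, 2.9]
finger_gap: 0.0012
```

```bash
python3 - <<'E'
from h import *
from rig import imaging
for i in range(5):
    c=imaging.camera("scene");goto([.595,-.1915,.035])
E
```

```text
4.0833 [ 0.5946 -0.191   0.0368] [179.99  -0.    28.29] F [-0.22 -1.19  3.13] gap 0.0003
tool dp mm [0.1 0.6 1.8]
4.1333 [ 0.5946 -0.1911  0.0368] [ 1.7999e+02 -1.0000e-02  2.8290e+01] F [-0.89 -0.81  2.7 ] gap 0.0007
tool dp mm [0.1 0.6 1.8]
4.1833 [ 0.5946 -0.191   0.0367] [ 1.7999e+02 -1.0000e-02  2.8290e+01] F [-0.38 -0.53  3.66] gap 0.0002
tool dp mm [0.1 0.6 1.7]
4.2333 [ 0.5946 -0.191   0.0368] [ 1.7999e+02 -1.0000e-02  2.8290e+01] F [ 0.81 -0.89  3.5 ] gap 0.0005
tool dp mm [0.1 0.6 1.8]
4.2833 [ 0.5946 -0.191   0.0367] [ 1.7999e+02 -1.0000e-02  2.8290e+01] F [-0.2  -0.17  3.27] gap 0.0004
tool dp mm [0.1 0.6 1.7]
```

3.2 N means about 2.2 mm of travel, which agrees with the height. About 1.8 mm is left.

>>> carry_out([
  {"twist": [0,0,0],"dp": [0,0,0.4],"fingers": 1},
  {"twist": [0,0,0],"dp": [0,0,0.8],"fingers": 1},
  {"twist": [0,0,0],"dp": [0,0,1.2],"fingers": 1},
  {"twist": [0,0,0],"dp": [0,0,1.5],"fingers": 1},
  {"twist": [0,0,0],"dp": [0,0,1.7],"fingers": 1},
  {"twist": [0,0,0],"dp": [0,0,1.8],"fingers": 1},
  {"twist": [0,0,0],"dp": [0,0,1.8],"fingers": 1},
  {"twist": [0,0,0],"dp": [0,0,1.8],"fingers": 1},
])

```text
time_s: 4.95
eef_pos: [0.5946, -0.191, 0.0352]
ee_rot: [180.0, -0.0, 28.3]
wrist_force: [-1.8, 0.3, 7.1]
finger_gap: 0.0005
```

```bash
python3 - <<'E'
from h import *
from rig import imaging
for i in range(4):
    c=imaging.camera("scene");goto([.595,-.1915,.035])
E
```

```text
5.0 [ 0.5946 -0.191   0.0352] [ 1.7999e+02 -1.0000e-02  2.8300e+01] F [-1.01 -0.11  8.27] gap 0.0006
tool dp mm [0.1 0.6 0.2]
5.05 [ 0.5946 -0.191   0.0352] [ 1.7999e+02 -1.0000e-02  2.8290e+01] F [-0.73 -0.15  7.25] gap 0.0
tool dp mm [0.1 0.6 0.2]
5.1 [ 0.5946 -0.1911  0.0352] [ 1.7999e+02 -1.0000e-02  2.8290e+01] F [-0.87 -0.29  7.36] gap 0.0003
tool dp mm [0.1 0.6 0.2]
5.15 [ 0.5946 -0.191   0.0352] [ 1.7999e+02 -1.0000e-02  2.8290e+01] F [-1.03 -0.37  7.61] gap 0.0003
tool dp mm [0.1 0.6 0.2]
```

At 7.4 N, above the 5 N the spring needs, the lid is at its stop. I'll hold for more than a second and then lift.

>>> carry_out([
  {"twist": [0,0,0],"dp": [0,0,0],"fingers": 1},
  {"twist": [0,0,0],"dp": [0,0,0],"fingers": 1},
  {"twist": [0,0,0],"dp": [0,0,0],"fingers": 1},
  {"twist": [0,0,0],"dp": [0,0,0],"fingers": 1},
  {"twist": [0,0,0],"dp": [0,0,0],"fingers": 1},
  {"twist": [0,0,0],"dp": [0,0,0],"fingers": 1},
  {"twist": [0,0,0],"dp": [0,0,0],"fingers": 1},
  {"twist": [0,0,0],"dp": [0,0,0],"fingers": 1},
])

```text
time_s: 5.82
eef_pos: [0.5946, -0.191, 0.0352]
ee_rot: [180.0, -0.0, 28.3]
wrist_force: [-0.7, -0.8, 8.0]
finger_gap: 0.0005
```

>>> carry_out([
  {"twist": [0,0,0],"dp": [0,0,0],"fingers": 1},
  {"twist": [0,0,0],"dp": [0,0,0],"fingers": 1},
  {"twist": [0,0,0],"dp": [0,0,-1],"fingers": 1},
  {"twist": [0,0,0],"dp": [0,0,-2],"fingers": 1},
  {"twist": [0,0,0],"dp": [0,0,-4],"fingers": 1},
  {"twist": [0,0,0],"dp": [0,0,-7],"fingers": 1},
  {"twist": [0,0,0],"dp": [0,0,-15],"fingers": 1},
  {"twist": [0,0,0],"dp": [0,0,-30],"fingers": 1},
])

```text
time_s: 6.48
eef_pos: [0.5936, -0.1906, 0.064]
ee_rot: [-179.9, 0.1, 28.3]
wrist_force: [0.4, 0.2, 0.3]
finger_gap: 0.0008
```

>>> carry_out([
  {"twist": [0,0,0],"dp": [0,0,-20],"fingers": 1},
  {"twist": [0,0,0],"dp": [0,0,-40],"fingers": 1},
  {"twist": [0,0,0],"dp": [0,0,-60],"fingers": 1},
  {"twist": [0,0,0],"dp": [0,0,-80],"fingers": 1},
  {"twist": [0,0,0],"dp": [0,0,-95],"fingers": 1},
  {"twist": [0,0,0],"dp": [0,0,-105],"fingers": 1},
  {"twist": [0,0,0],"dp": [0,0,-110],"fingers": 1},
  {"twist": [0,0,0],"dp": [0,0,-110],"fingers": 1},
])

```text
time_s: 7.15
eef_pos: [0.5948, -0.191, 0.1759]
ee_rot: [180.0, -0.0, 28.3]
wrist_force: [1.1, -0.1, 0.6]
finger_gap: 0.0008
```

```bash
python3 - <<'E'
from h import *
from rig import imaging
c=imaging.camera("wrist");cv2.imwrite("pics/w5.png",c["color"][:,:,::-1])
c=imaging.camera("scene");cv2.imwrite("pics/s5.png",cv2.resize(c["color"][130:270,130:350,::-1],None,fx=3.5,fy=3.5,interpolation=cv2.INTER_CUBIC))
im=c["color"].astype(int)
for a,p in blobs((im.min(2)>205).astype(np.uint8),(160,165,235,235),40): print(a,p)
goto([.5325,.182,.175])
E
```

```text
46 [178.96, 187.54]
87 [216.31, 203.95]
7.25 [ 0.5943 -0.1909  0.174 ] [-1.7995e+02  4.0000e-02  2.8290e+01] F [ 0.77 -0.42 -0.76] gap 0.0004
tool dp mm [ 122.3 -357.6   -0.8]
```

View pics/s5.png

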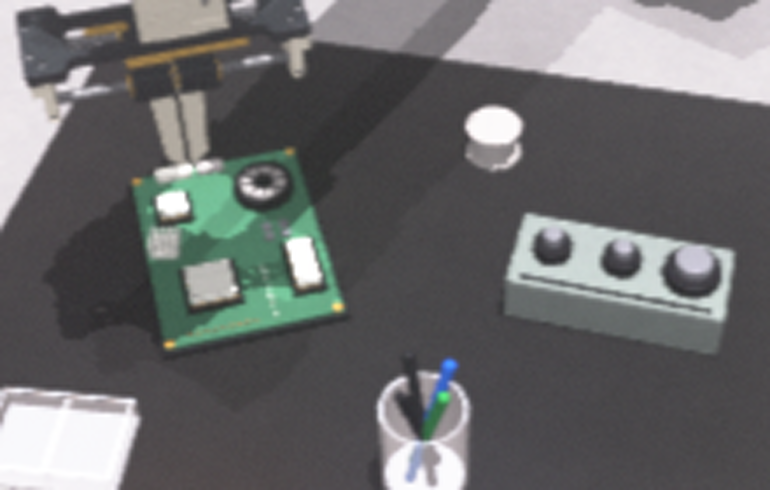

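The board and chips haven't moved and the processor lid is up. Next, the start button.

>>> carry_out([
  {"twist": [0,0,0],"dp": [4,-13,0],"fingers": 1},
  {"twist": [0,0,0],"dp": [12,-35,0],"fingers": 1},
  {"twist": [0,0,0],"dp": [21,-62,0],"fingers": 1},
  {"twist": [0,0,0],"dp": [31,-90,0],"fingers": 1},
  {"twist": [0,0,0],"dp": [41,-119,0],"fingers": 1},
  {"twist": [0,0,0],"dp": [51,-148,0],"fingers": 1},
  {"twist": [0,0,0],"dp": [61,-178,0],"fingers": 1},
  {"twist": [0,0,0],"dp": [71,-208,0],"fingers": 1},
])

```text
time_s: 7.92
eef_pos: [0.5573, 0.0277, 0.1738]
ee_rot: [-180.0, 0.1, 28.3]
wrist_force: [0.4, -0.5, 0.1]
finger_gap: 0.0007
```

>>> carry_out([
  {"twist": [0,0,0],"dp": [10,-30,0],"fingers": 1},
  {"twist": [0,0,0],"dp": [20,-60,0],"fingers": 1},
  {"twist": [0,0,0],"dp": [30,-90,0],"fingers": 1},
  {"twist": [0,0,0],"dp": [39,-115,0],"fingers": 1},
  {"twist": [0,0,0],"dp": [46,-135,0],"fingers": 1},
  {"twist": [0,0,0],"dp": [51,-149,0],"fingers": 1},
  {"twist": [0,0,0],"dp": [51,-149,0],"fingers": 1},
  {"twist": [0,0,0],"dp": [51,-149,0],"fingers": 1},
])

```text
time_s: 8.58
eef_pos: [0.532, 0.1818, 0.174]
ee_rot: [-180.0, 0.1, 28.4]
wrist_force: [-0.5, -0.6, 0.1]
finger_gap: 0.0006
```

```bash
python3 - <<'E'
from h import *
from rig import imaging
for i in range(3): c=imaging.camera("wrist")
im=c["color"];cv2.imwrite("pics/w6.png",im[:,:,::-1])
q=c["camera_matrix"]@(c["R"]@np.array([.5325,.182,.067])+c["t"]);print((q[:2]/q[2]).round(1))
goto([.5325,.182,.084])
E
```

```text
[257.1 195.2]
8.7333 [0.5327 0.1805 0.1745] [-1.800e+02  4.000e-02  2.826e+01] F [-0.23 -0.57  0.14] gap 0.0003
tool dp mm [ 0.6 -1.4 90.5]
```

View pics/w6.png

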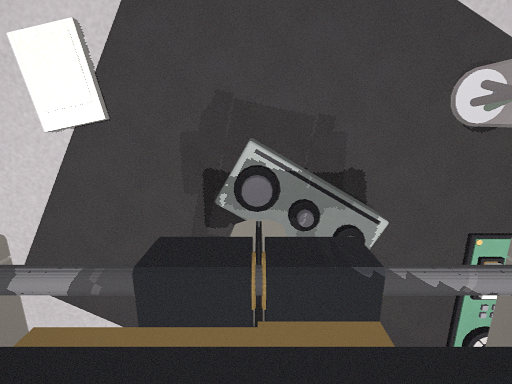

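The wrist view shows the button at about (257,190), close to the prediction of (257,195). I'll go down to just above it.

>>> carry_out([
  {"twist": [0,0,0],"dp": [2,-1,8],"fingers": 1},
  {"twist": [0,0,0],"dp": [2,-1,25],"fingers": 1},
  {"twist": [0,0,0],"dp": [2,-1,44],"fingers": 1},
  {"twist": [0,0,0],"dp": [2,-1,60],"fingers": 1},
  {"twist": [0,0,0],"dp": [2,-1,73],"fingers": 1},
  {"twist": [0,0,0],"dp": [2,-1,81],"fingers": 1},
  {"twist": [0,0,0],"dp": [2,-1,85],"fingers": 1},
  {"twist": [0,0,0],"dp": [2,-1,85],"fingers": 1},
])

```text
time_s: 9.4
eef_pos: [0.5339, 0.1828, 0.0891]
ee_rot: [-180.0, 0.1, 28.3]
wrist_force: [-0.3, -0.5, 0.3]
finger_gap: 0.0005
```

```bash
python3 - <<'E'
from h import *
from rig import imaging
for i in range(5):
    c=imaging.camera("scene");goto([.5325,.182,.084])
cv2.imwrite("pics/s7.png",cv2.resize(c["color"][120:250,250:380,::-1],None,fx=4.5,fy=4.5,interpolation=cv2.INTER_CUBIC))
E
```

```text
9.45 [0.5342 0.183  0.09  ] [-180.     -0.     28.28] F [-0.97  0.24  0.59] gap 0.0002
tool dp mm [-2.  0.  6.]
9.5 [0.5344 0.183  0.0905] [ 1.7999e+02 -4.0000e-02  2.8290e+01] F [0.75 0.   0.41] gap 0.0004
tool dp mm [-2.2  0.   6.5]
9.55 [0.5345 0.1831 0.0908] [ 1.7998e+02 -7.0000e-02  2.8290e+01] F [ 0.1  -0.01  0.05] gap 0.0006
tool dp mm [-2.3  0.   6.8]
9.6 [0.5345 0.1831 0.0908] [ 1.7998e+02 -8.0000e-02  2.8290e+01] F [0.48 0.18 0.08] gap 0.0004
tool dp mm [-2.3  0.1  6.8]
9.65 [0.5344 0.1831 0.0907] [ 1.7999e+02 -7.0000e-02  2.8290e+01] F [-0.25  0.47  0.17] gap 0.0002
tool dp mm [-2.2  0.1  6.7]
```

View pics/s7.png

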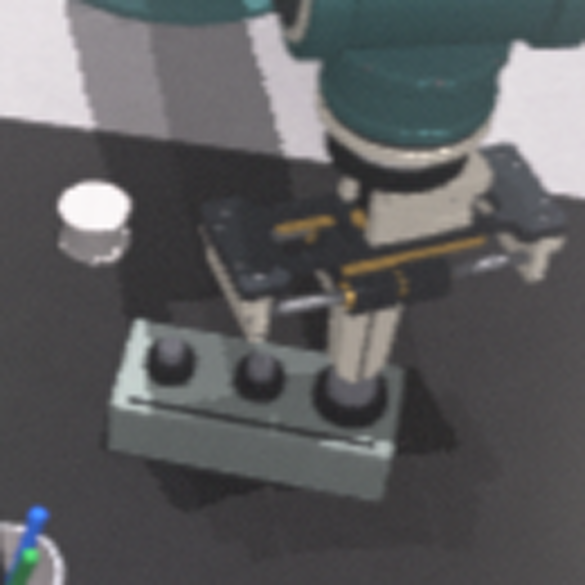

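The gripper's side leg appears near the mode button in this view. I'll check its height before pressing.

```bash
python3 - <<'E'
from h import *
d=pickle.load(open("d0.pkl","rb"));c=d["scene"]
for sy in(94,-94):
  for sx in(-37,37):
    for h in(67,40,20,0):
      x,y=.0+sx/1000,sy/1000
      p=np.array([.5345+.8805*x+.474*y,.183+.474*x-.8805*y,.0907+h/1000])
      q=c["camera_matrix"]@(c["R"]@p+c["t"]);u=q[:2]/q[2]
      print(sy,sx,h,p.round(3),((u-[250,120])*4.5).round(0))
E
```

```text
94 -37 67 [0.546 0.083 0.158] [191. 260.]
94 -37 40 [0.546 0.083 0.131] [188. 293.]
94 -37 20 [0.546 0.083 0.111] [186. 317.]
94 -37 0 [0.546 0.083 0.091] [184. 340.]
94 37 67 [0.612 0.118 0.158] [237. 353.]
94 37 40 [0.612 0.118 0.131] [233. 386.]
94 37 20 [0.612 0.118 0.111] [230. 410.]
94 37 0 [0.612 0.118 0.091] [228. 433.]
-94 -37 67 [0.457 0.248 0.158] [497. 196.]
-94 -37 40 [0.457 0.248 0.131] [488. 230.]
-94 -37 20 [0.457 0.248 0.111] [482. 254.]
-94 -37 0 [0.457 0.248 0.091] [476. 277.]
-94 37 67 [0.523 0.283 0.158] [555. 283.]
-94 37 40 [0.523 0.283 0.131] [545. 317.]
-94 37 20 [0.523 0.283 0.111] [538. 341.]
-94 37 0 [0.523 0.283 0.091] [531. 364.]
```

The visible leg end matches the body's underside at z ≈ 0.158, well clear of the buttons. I'll press in stages.

>>> carry_out([
  {"twist": [0,0,0],"dp": [-1,0,2],"fingers": 1},
  {"twist": [0,0,0],"dp": [-1,0,4],"fingers": 1},
  {"twist": [0,0,0],"dp": [-1,0,5.5],"fingers": 1},
  {"twist": [0,0,0],"dp": [-1,0,7],"fingers": 1},
  {"twist": [0,0,0],"dp": [-1,0,8],"fingers": 1},
  {"twist": [0,0,0],"dp": [-1,0,9],"fingers": 1},
  {"twist": [0,0,0],"dp": [-1,0,9.5],"fingers": 1},
  {"twist": [0,0,0],"dp": [-1,0,9.5],"fingers": 1},
])

```text
time_s: 10.32
eef_pos: [0.5332, 0.1825, 0.0804]
ee_rot: [-180.0, 0.0, 28.3]
wrist_force: [-1.6, -0.3, 2.9]
finger_gap: 0.0005
```

```bash
python3 - <<'E'
from h import *
from rig import imaging
for i in range(4):
    c=imaging.camera("scene");goto([.5325,.182,.078])
E
```

```text
10.3667 [0.5331 0.1825 0.0804] [-180.      0.     28.29] F [-2.35 -1.11  3.95] gap 0.0008
tool dp mm [-0.8  0.2  2.4]
10.4167 [0.5331 0.1825 0.0805] [-180.      0.     28.29] F [-1.88 -0.95  3.62] gap 0.0007
tool dp mm [-0.8  0.2  2.5]
10.4667 [0.5332 0.1826 0.0805] [180.    -0.    28.29] F [-2.85 -0.77  4.83] gap 0.0004
tool dp mm [-0.9  0.2  2.5]
10.5167 [0.5332 0.1825 0.0804] [-180.      0.     28.29] F [-2.21 -1.15  3.73] gap 0.0006
tool dp mm [-0.8  0.2  2.4]
```

>>> carry_out([
  {"twist": [0,0,0],"dp": [0,0,0.5],"fingers": 1},
  {"twist": [0,0,0],"dp": [0,0,1],"fingers": 1},
  {"twist": [0,0,0],"dp": [0,0,1.5],"fingers": 1},
  {"twist": [0,0,0],"dp": [0,0,2],"fingers": 1},
  {"twist": [0,0,0],"dp": [0,0,2.4],"fingers": 1},
  {"twist": [0,0,0],"dp": [0,0,2.4],"fingers": 1},
  {"twist": [0,0,0],"dp": [0,0,2.4],"fingers": 1},
  {"twist": [0,0,0],"dp": [0,0,2.4],"fingers": 1},
])

```text
time_s: 11.18
eef_pos: [0.5332, 0.1825, 0.0782]
ee_rot: [180.0, -0.0, 28.3]
wrist_force: [-4.8, -0.8, 6.9]
finger_gap: 0.0006
```

```bash
python3 - <<'E'
from h import *
from rig import imaging
for i in range(4):
    c=imaging.camera("scene");goto([.5325,.182,.078])
E
```

```text
11.2333 [0.5332 0.1826 0.0782] [ 1.80e+02 -1.00e-02  2.83e+01] F [-2.94 -0.81  6.89] gap 0.0006
tool dp mm [-0.9  0.2  0.2]
11.2833 [0.5332 0.1825 0.0782] [180.    -0.    28.29] F [-4.58 -1.08  7.32] gap 0.0006
tool dp mm [-0.9  0.1  0.2]
11.3333 [0.5332 0.1825 0.0782] [ 1.800e+02 -1.000e-02  2.829e+01] F [-3.56 -0.89  7.1 ] gap 0.0005
tool dp mm [-0.9  0.1  0.2]
11.3833 [0.5332 0.1826 0.0782] [-1.80e+02 -1.00e-02  2.83e+01] F [-3.83 -2.05  8.09] gap 0.0004
tool dp mm [-0.9  0.2  0.2]
```

At 7 N and about 5.8 mm of travel, the button is fully down. Withdrawing.

>>> carry_out([
  {"twist": [0,0,0],"dp": [0,0,-1],"fingers": 1},
  {"twist": [0,0,0],"dp": [0,0,-3],"fingers": 1},
  {"twist": [0,0,0],"dp": [0,0,-6],"fingers": 1},
  {"twist": [0,0,0],"dp": [0,0,-10],"fingers": 1},
  {"twist": [0,0,0],"dp": [0,0,-20],"fingers": 1},
  {"twist": [0,0,0],"dp": [0,0,-40],"fingers": 1},
  {"twist": [0,0,0],"dp": [0,0,-60],"fingers": 1},
  {"twist": [0,0,0],"dp": [0,0,-80],"fingers": 1},
])

```text
time_s: 12.05
eef_pos: [0.5331, 0.1825, 0.1594]
ee_rot: [180.0, -0.0, 28.3]
wrist_force: [0.8, 0.2, 0.2]
finger_gap: 0.0005
```

>>> carry_out([
  {"twist": [0,0,0],"dp": [0,0,-20],"fingers": 1},
  {"twist": [0,0,0],"dp": [0,0,-35],"fingers": 1},
  {"twist": [0,0,0],"dp": [0,0,-45],"fingers": 1},
  {"twist": [0,0,0],"dp": [0,0,-50],"fingers": 1},
  {"twist": [0,0,0],"dp": [0,0,-50],"fingers": 1},
  {"twist": [0,0,0],"dp": [0,0,-50],"fingers": 1},
  {"twist": [0,0,0],"dp": [0,0,-50],"fingers": 1},
  {"twist": [0,0,0],"dp": [0,0,-50],"fingers": 1},
])

```text
time_s: 12.72
eef_pos: [0.5329, 0.1825, 0.2069]
ee_rot: [-180.0, 0.1, 28.3]
wrist_force: [-0.4, 0.2, 0.2]
finger_gap: 0.0008
```

```bash
python3 - <<'E'
from h import *
from rig import imaging
c=imaging.camera("scene");cv2.imwrite("pics/s8.png",c["color"][:,:,::-1])
im=c["color"].astype(int)
for a,p in blobs((im.min(2)>205).astype(np.uint8),(160,165,235,235),14): print(a,p)
m=(im[...,2]>im[...,1]+3)&(im[...,2]>120)
print(blobs(m.astype(np.uint8),(270,185,350,235),5))
goto([.5325,.182,.078])
E
```

```text
15 [188.93, 176.87]
33 [179.03, 178.55]
17 [203.41, 184.18]
49 [178.84, 187.73]
58 [176.0, 198.28]
90 [216.26, 203.9]
144 [189.68, 209.62]
[(np.int32(11), [287.82, 196.27])]
12.7667 [0.5329 0.1825 0.2071] [-1.7998e+02  7.0000e-02  2.8290e+01] F [ 0.29 -0.45 -0.52] gap 0.0006
tool dp mm [ -0.5   0.2 129.1]
```

View pics/s8.png

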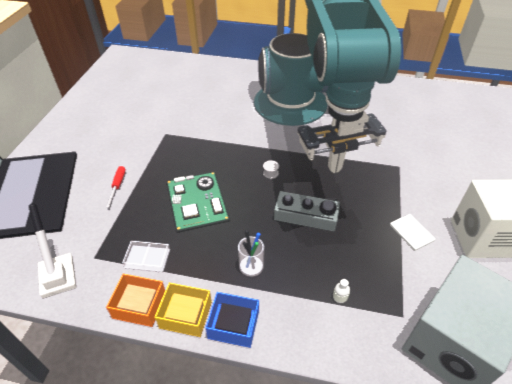

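All the board's blobs are within 0.3 px of where they started, everything lying about looks as before, and the arm is clear. Handing in.

```bash
python3 -c "
from rig import manip
print(manip.job_done()); print(manip.sense()['time_s'])"
```

```text
the job is handed in; nothing more can be done
None
the job is handed in; nothing more can be done
```

I pressed the processor and then the start button, withdrew the arm and handed the job in at about 12.8 s. `job_done()` gave no verdict.

- **Processor:** I pressed it with closed fingertips to its stop, about 3.8 mm at 7–8 N. I held it there for at least 1 s, then released it. The wrist force went back to about 0.
- **Start button:** I pressed it fully down, about 5.8 mm at 7–8 N, plus about 4 N sideways. I then withdrew about 130 mm above it, and the force was about 0.

**Last checks:** In the final scene picture, the lids and other bright parts of the board were within 0.3 px of where they started. Nothing lying about looked moved by eye.

**What disagreed or could not be checked:**
- The wrist camera placed the processor about 3–4 mm from where the fixed cameras did, and the button was also off by a few pixels. I aimed at or near the fixed-camera position, and both presses landed on target.
- In the final picture the gripper's shadow hid the start and middle buttons from my colour mask. That they are up rests on the force returning to zero, not on a measured position.

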